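# Pack the record-cleaning kit box

### The job

Pack the cleaning kit into the open plywood box: first the long record brush from its sloping drying cradle under the flap, laid level on its bristles along one long wall, then the tall round bottle and the rectangular tin upright beside it, end to end. All three must stand flat on the box's floor; set them down gently, do not drop them, and leave the other small things on the counter where they are.

Things in the scene. Friction and masses are not known exactly. Their poses are not given: they have to be found in the camera images.
- kit: Open plywood box fixed to the counter, 148 x 106 x 35 mm outside, walls and floor 5 mm thick, inside 138 (its x) x 96 (its y) x 30 mm deep. Origin: centre of its underside; x along its long side, z up.
- kit_in (a point): Centre of the box's inner floor, 5 mm above the counter; axes as kit.
- brush: Record brush: aluminium bar on a black bristle strip (rigid); 130 mm long (x), 28 thick (y), 58 high (z); the lowest 16 mm are 22 mm thick. Origin: centre of the bristle underside; z towards the handle top. Same after a half turn. It starts in the drying cradle, its z leaning 30 degrees from vertical towards the robot, its +x end uppermost. Level in the box it rises 28 mm over the walls.
- bottle: Tall round amber glass bottle, closed, straight body 60 mm in diameter up to 100 mm, black cap 48 mm in diameter above it, 115 mm in all. Origin: centre of its underside, z up.
- tin: Rectangular closed steel tin, 70 (x) x 58 (y) x 95 mm high (z), standing upright. Origin: centre of its underside, z up. Same after a half turn.
- basin: White basin fixed to the counter, 240 (x) x 170 (y) mm, walls 35 mm high; it holds the drying cradle and carries the flap. Origin: centre of its underside, z up.
- cradle_mid (a point): Middle of the cradle's slope, 75 mm above the basin's underside, under the brush; axes as basin. The slope rises 30 degrees towards +x, with an end stop 18 mm high at its low end and guides 10 mm high along both sides of the brush.
- flap_edge (a point): Middle of the free edge of the clear acrylic flap, about 265 mm up; axes as basin. The flap (150 mm wide, 235 mm long, grey edges, rigid) runs from here down to its hinge at basin x +115 mm, z 62 mm, leaning 30 degrees from vertical over the cradle, parallel to the brush's z and 93 mm from its middle; it is in the way of a straight-down approach.
- clamp: Bystander: red plastic spindle clamp, 50 mm in diameter, 44 mm high. Origin: centre of underside.
- loupe: Bystander: glass and black magnifying loupe, 50 mm in diameter, 42 mm high. Origin: centre of underside.
- tweezers: Bystander: steel tweezers lying flat, 130 mm long along x, 8 mm high. Origin: centre of underside.
- swabjar: Bystander: short closed jar, 54 mm in diameter, 60 mm high. Origin: centre of underside.
- level: Bystander: round aluminium level, 44 mm in diameter, 18 mm high. Origin: centre of underside.

How it is judged (in metres and radians):
On the way, in this order (a step that is already met when the one before it is completed fails the run):
1. the brush lies level on the box's floor, let go, while bottle and tin are not yet in the box (x of brush in the frame of kit_in between -0.012 and 0.012 m and y of brush in the frame of kit_in between -0.04 and 0.04 m and z of brush in the frame of kit_in between -0.004 and 0.005 m and angle between brush's own z axis and vertical below 0.08 rad and angle between the x axis of brush and the x axis of kit, either way round below 0.15 rad and linear speed of brush below 0.02 m/s and contact force between brush and the fingers below 0.2 N and not (horizontal distance between bottle and kit_in below 0.07 m and z of bottle in the frame of kit_in below 0.03 m) and not (horizontal distance between tin and kit_in below 0.07 m and z of tin in the frame of kit_in below 0.03 m)), for 0.2 s.
2. bottle and tin stand in the box beside the brush (x of bottle in the frame of kit_in between -0.046 and 0.046 m and y of bottle in the frame of kit_in between -0.025 and 0.025 m and z of bottle in the frame of kit_in between -0.004 and 0.005 m and angle between each of bottle, tin, brush's own z axis and vertical below 0.08 rad and x of tin in the frame of kit_in between -0.041 and 0.041 m and y of tin in the frame of kit_in between -0.026 and 0.026 m and z of tin in the frame of kit_in between -0.004 and 0.005 m and x of brush in the frame of kit_in between -0.012 and 0.012 m and y of brush in the frame of kit_in between -0.04 and 0.04 m and z of brush in the frame of kit_in between -0.004 and 0.005 m and angle between the x axis of brush and the x axis of kit, either way round below 0.15 rad), for 0.2 s.
At the end, for the whole second after the job is handed in: Brush, bottle and tin all stand inside the box with their undersides within 5 mm of its floor, upright within 0.08 rad, the brush along the box's long side within 0.15 rad, all let go and at rest (all of step 2 and linear speed of each of brush, bottle, tin below 0.02 m/s and contact force between each of brush, bottle, tin and the fingers below 0.2 N); the robot touches nothing.
It fails at once if the clamp, loupe, tweezers, swab jar or level is pushed more than 25 mm or tipped over (distance of any of clamp, loupe, tweezers, swabjar, level from where it was at the start of the episode above 0.025 m or angle between any of clamp, loupe, tweezers, swabjar, level's own z axis and vertical above 0.5 rad).
It fails at once if the brush is dropped or slammed into the box (faster than 0.5 m/s within 30 mm of its floor) ((horizontal distance between brush and kit_in below 0.07 m and z of brush in the frame of kit_in below 0.03 m) and linear speed of brush above 0.5 m/s).
It fails at once if the bottle is dropped or slammed into the box (faster than 0.5 m/s within 30 mm of its floor) ((horizontal distance between bottle and kit_in below 0.07 m and z of bottle in the frame of kit_in below 0.03 m) and linear speed of bottle above 0.5 m/s).
It fails at once if the tin is dropped or slammed into the box (faster than 0.5 m/s within 30 mm of its floor) ((horizontal distance between tin and kit_in below 0.07 m and z of tin in the frame of kit_in below 0.03 m) and linear speed of tin above 0.5 m/s).
It also fails if it takes over 72 s, if anything falls off the work surface, if the arm or the gripper's body presses on something with over 40 N, if the wrist force passes 120 N, or if a joint passes its speed limit or range.

### The arm

A 7-joint arm with a two-finger parallel gripper is mounted at the origin on the work surface. World frame = base frame: x ahead of the robot, y to its left, z up, the work surface at z = 0. Lengths are in m, angles in degrees, forces in N, time in s.
With the tool pointing down it reaches from about 0.425 to 0.875 m from the base axis. Payload 4.7 kg.
Tool frame: the origin (TCP) lies between the finger pads; the fingertips stand 19 mm ahead of it and the grasp point (between the pads) is the TCP; x points along the fingers, z is the direction in which the jaws open and shut, and the axes are right-handed (so a half turn about x gives the same grasp; the last joint's range is limited). The gripper opens to 87 mm and grips with 3 to 60 N. Pads are 19 mm wide; open, the fingers measure 117 mm over their backs; the gripper's body (75 mm by 190 mm) begins 51 mm behind the grasp point.
Start: joints at [77.069, 18.392, -4.016, 83.108, 1.295, 78.541, -3.26], TCP at [0.154, -0.631, 0.242] pointing down, gripper open.
Joint ranges: [-163.93, 163.93], [-17.29, 119.83], [-79.2, 71.16], [3.27, 140.29], [-89.18, 269.18], [5.43, 117.66], [-154.24, 154.24]. Speed limits (degrees/s): [147.25, 147.25, 180, 180, 180, 180, 180].

### API

Orientations are given as [roll, pitch, yaw] about the fixed x, y, z axes, in that order (R = Rz(yaw) Ry(pitch) Rx(roll)).
In Python, from cell import monitor, read_camera, camera_model, env, regions_of gives the robot as it stands. The module is installed in compiled form; this text tells all that it offers.
- The arm moves only by the tool step_arm, never from a script. Its argument "deltas" is a list of rows, each a list of 5 numbers: the gripper's target within -1 to 1 (fully open at 1, half-way at 0, shut at -1), then the shift along the tool's x, y, z in m, then the turn about the tool's x in degrees. A call has 1 to 12 rows; each row is the pose to reach, as a shift and turn from the pose commanded when the call began, along the tool's axes at that moment; what a row does not reach only later rows make up. A row lasts 1/8 s, in which the tool goes at most 62.5 mm and 10.7 degrees, less where a joint would pass 70% of its speed; a pose out of reach is approached as far as the arm can. A call with a gripper value outside its range is refused whole. The fingers move at their own pace and stop on an object; "newtons" is the grip in N (left out, the last holds). Time passes only in rows, so rows that repeat a pose let the fingers close. It gives the time, the measured TCP pose, the force and the opening at its end, in the units of the state.
- monitor.get_obs(): the state, without advancing time (a new reading comes with each control period).
- read_camera(name): name is "scene" or "top" or "wrist"; returns (picture, depth): 400x640x3 uint8, red, green, blue; 400x640 float32, m along the optical axis (not along the pixel's ray), 0 where there is no reading.
- camera_model(name): a dict with "fx", "fy", "cx", "cy" (pixels), "xyz" and "attitude" of the camera in the world. Camera axes: x right, y down, z forward; pixel columns grow to the right and rows downward; lengths in m; the calibration is good to about 2 mm. The wrist camera is an equidistant fisheye: a pixel r from the principal point sees the ray r / f radians off the axis. A picture is of the moment at which its call begins: read the wrist's pose just before it. camera_model takes no time and is no camera call; for the wrist camera it gives the pose at the moment of the call.
- env.sign_off(): hands the job in, once; it reports no verdict.
Trained networks look in the newest picture that a camera, given by its name, has taken for a name from the list of things; names that differ only in an ending like _2 or _b are one class to them, and where a whole thing is asked for, a point or a joint stands for the part that bears it (a point fixed in the world has none). Each returns a list of dicts, best first, with "p" (0 to 1); they miss things now and then, are a little off and sometimes report something else, mostly with a low value. They report only what shows in the picture. A call takes as long as a camera call.
- regions_of(camera, thing): "pixels" (400x640 bool, what is visible of it) and "pixel" ([column, row] in pixels, amid what is visible of it).
The state is a dict: "time_s": time; "qpos": joint angles; "joint_velocities": joint speeds; "effort": joint torques, N m; "tool_pos": TCP position; "tool_rot": TCP orientation; "force": force on the tool from outside, world axes, zero at the start; "wrist_torque": the same for the moment, N m; "grip_width": finger opening in m.
Only numpy, scipy, OpenCV 4.12 (cv2) and the standard library are available. Lean on these libraries where they do the work, as an engineer would, in place of code of your own. Each camera call takes 0.05 s, during which the arm holds its last target. There are 200 camera calls.

## Working session

There is one attempt and no reset: what is moved stays moved. The work goes in short steps, Python scripts to look and compute and a tool call to move; the robot and the scene stay as the last step left them, time stands still between calls to the robot, and variables do not carry over. Pictures are saved under pics/ and viewed, about 8 in all and at most 12, crops included, and the job is handed in when it is done.

Besides the shell and the picture viewer there is one more tool, called as a command line: name --pt "numbers of a row" for each row, then --argument value for the rest. step_arm: Moves the arm, as the interface text tells. Its arguments: {"type":"object","properties":{"deltas":{"type":"array"},"newtons":{"type":"number"}},"required":["deltas"]}

```bash
mkdir -p pics; cat > h.py <<'E'
import numpy as np, cv2
from scipy.spatial.transform import Rotation as R
from cell import monitor, read_camera, camera_model, env, regions_of
def rot(a):
    a=np.array(a,float)
    if a.shape==(3,3): return a
    return R.from_euler('xyz',a,degrees=True).as_matrix() if a.size==3 else R.from_quat(a).as_matrix()
def cloud(cam,d,m,cmod=None):
    v,u=np.nonzero(m&(d>0)); z=d[v,u]; x=(u-cmod['cx'])/cmod['fx'];y=(v-cmod['cy'])/cmod['fy']
    if cam=='wrist':
        t=np.hypot(x,y); k=np.where(t>1e-6,np.tan(t)/np.maximum(t,1e-9),1); x=x*k;y=y*k
    P=np.c_[x*z,y*z,z]
    return P@rot(cmod['attitude']).T+np.array(cmod['xyz'])
E
python3 - <<'E'
from h import *
print(monitor.get_obs()); 
for c in('scene','top'):
    print(c,camera_model(c)); im,d=read_camera(c); cv2.imwrite(f'pics/{c}0.png',im[:,:,::-1]); cm=camera_model(c)
    for t in ['kit','brush','bottle','tin','basin','clamp','loupe','tweezers','swabjar','level']:
        for r in regions_of(c,t)[:2]:
            P=cloud(c,d,r['pixels'],cm)
            if len(P)<5: continue
            q=np.percentile(P,[3,50,97],axis=0).round(3)
            top=P[P[:,2]>np.percentile(P[:,2],95)-.006]
            rc=cv2.minAreaRect(top[:,:2].astype(np.float32)*1000)
            print(t,round(r['p'],2),r['pixel'],q.tolist(),'top',np.round(rc[0]),np.round(rc[1]),round(rc[2],1))
E
```

```text
{'time_s': 0.0, 'qpos': array([77.06886829, 18.43787719, -4.01682046, 83.17635748,  1.29694237,
       78.53968149, -3.25993786]), 'joint_velocities': array([-0.05568764,  0.04531833, -0.05079499,  0.00697497, -0.12158291,
       -0.0077716 , -0.09393948]), 'effort': array([-3.70197777e-04, -4.91286314e+01, -4.03940734e-01, -3.12528026e+01,
       -6.39710063e-02,  4.37123794e-02,  1.90477235e-04]), 'tool_pos': array([ 0.15420503, -0.63090554,  0.24046231]), 'tool_rot': array([-176.16061897,   89.89119764,  107.58196761]), 'force': array([0.28896461, 0.07017554, 1.09555189]), 'wrist_torque': array([0.02535943, 0.01148443, 0.01499058]), 'grip_width': 0.08732862576252477}
scene {'fx': 429.93879046380493, 'fy': 429.93879046380493, 'cx': 319.3918376910353, 'cy': 199.73685898114425, 'xyz': array([ 0.93567934, -0.28128864,  0.99098766]), 'attitude': array([-149.15789099,    0.58709178,   54.31243588])}
kit 0.79 [211.1, 291.5] [[0.44, -0.35, 0.002], [0.511, -0.3, 0.007], [0.589, -0.247, 0.037]] top [ 513. -298.] [149. 106.] 8.3
kit 0.19 [403.1, 176.4] [[0.394, 0.133, 0.003], [0.532, 0.247, 
[... 2805 characters left out ...]
94, 0.044]] top [ 372. -117.] [47. 47.] 89.1
loupe 0.34 [407.4, 151.0] [[0.642, -0.209, 0.003], [0.662, -0.19, 0.016], [0.68, -0.172, 0.02]] top [ 662. -191.] [40. 41.] 86.9
tweezers 0.72 [336.6, 120.3] [[0.696, -0.022, -0.002], [0.737, -0.008, 0.003], [0.799, 0.001, 0.009]] top [746. -10.] [ 19. 111.] 85.2
swabjar 0.67 [302.6, 268.3] [[0.356, 0.044, 0.001], [0.382, 0.066, 0.058], [0.404, 0.089, 0.062]] top [380.  68.] [46. 46.] 44.3
swabjar 0.65 [381.4, 273.2] [[0.351, -0.138, 0.001], [0.374, -0.116, 0.041], [0.395, -0.094, 0.044]] top [ 372. -117.] [47. 47.] 89.1
level 0.75 [408.9, 151.5] [[0.644, -0.21, 0.011], [0.662, -0.191, 0.016], [0.68, -0.173, 0.02]] top [ 662. -191.] [38. 42.] 44.3
```

```bash
python3 - <<'E'
from h import *
o=monitor.get_obs(); print('tool',rot(o['tool_rot']).round(3).tolist())
for c in('scene','top'):
    im,d=read_camera(c); cm=camera_model(c)
    r=regions_of(c,'brush')[0]; P=cloud(c,d,r['pixels'],cm)
    b=np.deg2rad(55.7); X=np.array([np.cos(b),np.sin(b)]);Y=np.array([-X[1],X[0]])
    Q=P[:,:2]-[.509,.252]; bx=Q@X; by=Q@Y; z=P[:,2]
    # slope coords
    s=bx*.866+(z-.075)*.5; n=-bx*.5+(z-.075)*.866
    print(c,'n pct',np.percentile(n,[5,50,80,95,99]).round(4))
    k=(abs(n-np.percentile(n,95))<.004)
    rc=cv2.minAreaRect((np.c_[s,by][k]*1000).astype(np.float32)); print(rc, 'bx',bx[k].min(),bx[k].max())
    A=np.c_[bx[k],by[k],np.ones(k.sum())]; print('plane',np.linalg.lstsq(A,z[k],rcond=None)[0].round(3),k.sum())
    # axis
    pc=np.c_[bx,by][k]; print('by mean',by[k].mean(),'yaw off',np.rad2deg(np.polyfit(bx[k],by[k],1)[0]))
    if c=='scene': cv2.imwrite('pics/a.png',im[:,:,::-1])
E
```

```text
tool [[-0.0, 0.971, 0.237], [-0.0, 0.237, -0.971], [-1.0, -0.0, 0.0]]
scene n pct [0.0088 0.0518 0.0606 0.0624 0.0634]
((-1.5130348205566406, -0.296630859375), (29.45985221862793, 129.09535217285156), 88.90570831298828) bx -0.08723955838979616 0.024510134420419587
plane [0.577 0.01  0.145] 390
by mean -0.0008665549539488992 yaw off -0.7265076388425832
top n pct [0.0255 0.0577 0.0593 0.0608 0.0624]
((-4.375282287597656, -0.5639963150024414), (123.98643493652344, 27.786893844604492), 0.044278357177972794) bx -0.0871159987396634 0.020668423751425857
plane [ 0.581 -0.016  0.143] 509
by mean -0.00036156385577729004 yaw off 0.18720285474637657
```

View pics/scene0.png

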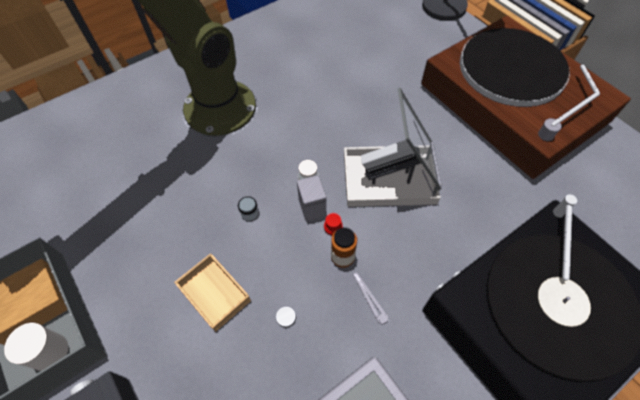

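step_arm --pt "1 0 0.06 -0.04 -8" --pt "1 0 0.11 -0.074 -16" --pt "1 0 0.16 -0.108 -24" --pt "1 0 0.21 -0.142 -32" --pt "1 0 0.26 -0.176 -40" --pt "1 0 0.31 -0.21 -42" --pt "1 0 0.36 -0.243 -42" --pt "1 0 0.41 -0.277 -42" --pt "1 0 0.426 -0.288 -42" --pt "1 0 0.43 -0.34 -42" --pt "1 0 0.44 -0.395 -42" --pt "1 0 0.452 -0.45 -42"

```text
time_s: 2.8
tool_pos: [0.4863, -0.0854, 0.2417]
tool_rot: [-8.7, 90.0, -43.0]
force: [1.3, -0.3, -0.4]
grip_width: 0.0872
```

```bash
cat > st.py <<'E'
from h import *
import sys
o=monitor.get_obs(); M=rot(o['tool_rot']); print(o['time_s'],o['tool_pos'].round(4),'zang',np.rad2deg(np.arctan2(M[1,2],M[0,2])).round(2),'xdir',M[:,0].round(3),o['force'].round(1),o['grip_width'])
if len(sys.argv)>3:
    t=np.array([float(a) for a in sys.argv[1:4]]); print('delta xyz',((t-o['tool_pos'])@M).round(4))
E
python3 st.py .4804 .2101 .24
```

```text
2.8 [ 0.4863 -0.0854  0.2417] zang -34.29 xdir [ 0.001 -0.001 -1.   ] [ 1.3 -0.3 -0.4] 0.08716229703432983
delta xyz [ 0.0016  0.2408 -0.1714]
```

step_arm --pt "1 0 0.045 -0.032 0" --pt "1 0 0.095 -0.068 0" --pt "1 0 0.145 -0.103 0" --pt "1 0 0.195 -0.139 0" --pt "1 0 0.241 -0.1715 0" --pt "1 0 0.241 -0.1715 0"

```text
time_s: 3.55
tool_pos: [0.4788, 0.2146, 0.2421]
tool_rot: [120.7, 89.8, 87.0]
force: [-0.6, -0.1, 0.6]
grip_width: 0.0869
```

```bash
python3 - <<'E'
from h import *
o=monitor.get_obs(); cm=camera_model('wrist'); im,d=read_camera('wrist'); cv2.imwrite('pics/w1.png',im[:,:,::-1]); print(o['tool_pos'],o['force'],cm)
r=regions_of('wrist','brush')
for q in r[:2]:
    P=cloud('wrist',d,q['pixels'],cm)
    b=np.deg2rad(55.7); X=np.array([np.cos(b),np.sin(b)]);Y=np.array([-X[1],X[0]])
    Q=P[:,:2]-[.509,.252]; bx=Q@X; by=Q@Y; z=P[:,2]; s=bx*.866+(z-.075)*.5; n=-bx*.5+(z-.075)*.866
    print(q['p'],q['pixel'],len(P),np.percentile(n,[5,50,95]))
    k=(abs(n-np.percentile(n,90))<.005)
    print(cv2.minAreaRect((np.c_[s,by][k]*1000).astype(np.float32)))
    # same, height cross-check: top plane height from wrist view vs scene
    print(np.polyfit(bx[k],z[k],1))
E
```

```text
[0.47878049 0.21461761 0.24208151] [-0.60461576 -0.12249597  0.62585618] {'fx': 309.70691628693146, 'fy': 309.70691628693146, 'cx': 322.8395649188658, 'cy': 198.77377376304347, 'xyz': array([0.52013775, 0.27453601, 0.38435578]), 'attitude': array([ 1.64565538e+02,  8.54028166e-02, -3.37103333e+01])}
0.77 [324.1, 214.9] 770 [0.05536448 0.0585213  0.05945723]
((-47.02442169189453, -1.8584299087524414), (27.129087448120117, 37.792198181152344), 89.96955108642578)
[0.58365448 0.14299395]
```

View pics/w1.png

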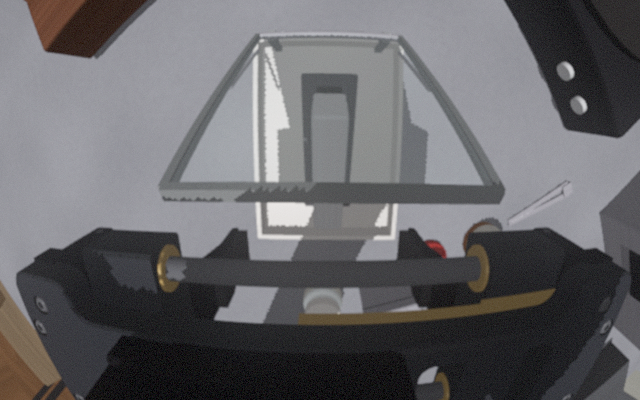

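```bash
python3 st.py .4804 .2101 .24; python3 -c "
from h import *
print(monitor.get_obs()['qpos'])"
```

```text
3.65 [0.4803 0.209  0.2414] zang -34.17 xdir [-0. -0. -1.] [ 1.   0.1 -0.5] 0.08686989462539896
delta xyz [ 0.0014  0.001  -0.0005]
[ 22.9487374    7.07303717 -52.61736403  99.46438653   5.80048281
  76.31658472 -65.00476861]
```

step_arm --pt "1 -0.04 0 0 0" --pt "1 -0.07 0.0 0 -10" --pt "1 -0.07 0 0 -20" --pt "1 -0.07 0 0 -30" --pt "1 -0.07 0 0 -40" --pt "1 -0.07 0 0 -50" --pt "1 -0.07 0 0 -60" --pt "1 -0.07 0 0 -70" --pt "1 -0.07 0 0 -80" --pt "1 -0.07 0 0 -90" --pt "1 -0.07 0 0 -100" --pt "1 -0.07 0 0 -110"

```text
time_s: 5.15
tool_pos: [0.4811, 0.2064, 0.3114]
tool_rot: [-160.7, 89.9, -84.9]
force: [0.3, 0.2, 0.7]
grip_width: 0.0869
```

step_arm --pt "1 0 0 0 -10" --pt "1 0 0 0 -20" --pt "1 0 0 0 -30" --pt "1 0 0 0 -40" --pt "1 0 0 0 -50" --pt "1 0 0 0 -60" --pt "1 0 0 0 -70" --pt "1 0 0 0 -70" --pt "1 0.03 0 0 -70" --pt "1 0.07 0 0 -70" --pt "1 0.07 0 0 -70"

```text
time_s: 6.52
tool_pos: [0.4791, 0.2067, 0.2392]
tool_rot: [57.1, 89.7, -157.4]
force: [-0.4, -0.6, -0.1]
grip_width: 0.0875
```

```bash
python3 st.py .4804 .2101 .107;python3 -c "
from h import *
print(monitor.get_obs()['qpos'])"
```

```text
6.525 [0.4791 0.2067 0.2392] zang 145.5 xdir [-0.005 -0.002 -1.   ] [-0.4 -0.6 -0.1] 0.08748631026268812
delta xyz [ 0.1322 -0.0042  0.0004]
[ 34.76261904  10.39576001 -66.60854212  99.43624719   9.7395468
  76.90241382 111.72298193]
```

step_arm --pt "1 0.02 -0.003 0 0" --pt "1 0.045 -0.003 0 0" --pt "1 0.07 -0.003 0 0" --pt "1 0.09 -0.003 0 0" --pt "1 0.105 -0.003 0 0" --pt "1 0.105 -0.003 0 0"

```text
time_s: 7.28
tool_pos: [0.4817, 0.2112, 0.1357]
tool_rot: [38.3, 89.9, -175.9]
force: [-0.2, 0.2, 0.3]
grip_width: 0.087
```

```bash
python3 st.py .4804 .2101 .107
```

```text
7.275 [0.4817 0.2112 0.1357] zang 145.74 xdir [-0.002 -0.    -1.   ] [-0.2  0.2  0.3] 0.08702140949789433
delta xyz [0.0287 0.0016 0.0004]
```

step_arm --pt "1 0.014 0.0015 0 0" --pt "1 0.0285 0.0015 0 0" --pt "1 0.0285 0.0015 0 0" --pt "-1 0.0285 0.0015 0 0" --pt "-1 0.0285 0.0015 0 0" --pt "-1 0.0285 0.0015 0 0" --pt "-1 0.0285 0.0015 0 0" --pt "-1 0.0285 0.0015 0 0" --newtons 25

```text
time_s: 8.28
tool_pos: [0.4813, 0.21, 0.1081]
tool_rot: [157.2, 90.0, -57.1]
force: [-0.2, 0.1, -0.6]
grip_width: 0.0448
```

```bash
python3 st.py .4804 .2101 .107
```

```text
8.275 [0.4813 0.21   0.1081] zang 145.73 xdir [ 0. -0. -1.] [-0.2  0.1 -0.6] 0.04481766940535778
delta xyz [0.0011 0.0004 0.0009]
```

step_arm --pt "-1 0 0 0 0" --pt "-1 0 0 0 0" --pt "-1 0 0 0 0" --pt "-1 0 0 0 0" --pt "-1 -0.005 0.003 0 0" --pt "-1 -0.013 0.0075 0 0" --pt "-1 -0.026 0.015 0 0" --pt "-1 -0.035 0.02 0 0" --newtons 25

```text
time_s: 9.28
tool_pos: [0.47, 0.1931, 0.1439]
tool_rot: [-175.9, 89.9, -30.2]
force: [1.1, -0.6, -2.3]
grip_width: 0.028
```

```bash
python3 st.py;  python3 - <<'E'
from h import *
im,d=read_camera('scene'); cv2.imwrite('pics/s2.png',cv2.resize(im[60:300,200:520,::-1],None,fx=2,fy=2))
E
```

```text
9.275 [0.47   0.1931 0.1439] zang 145.73 xdir [ 0.001 -0.    -1.   ] [ 1.1 -0.6 -2.3] 0.02795929702003085
```

View pics/s2.png

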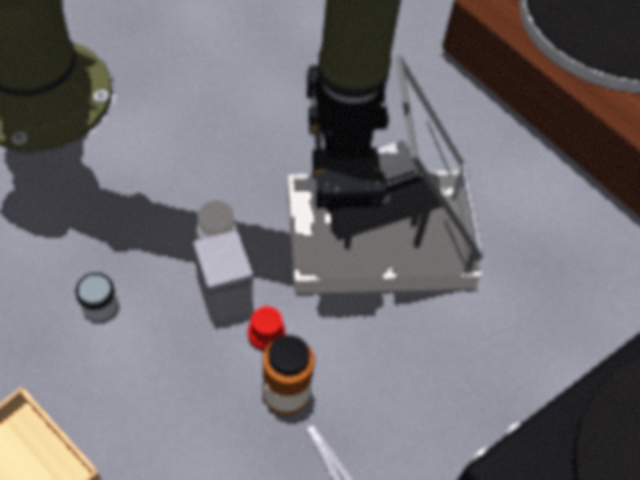

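step_arm --pt "-1 -0.04 0.022 0 0" --pt "-1 -0.08 0.045 0 0" --pt "-1 -0.105 0.06 0 0" --pt "-1 -0.105 0.085 -0.02 0" --pt "-1 -0.105 0.12 -0.05 5" --pt "-1 -0.105 0.155 -0.083 13" --pt "-1 -0.105 0.19 -0.117 21" --pt "-1 -0.105 0.225 -0.15 29" --pt "-1 -0.105 0.255 -0.18 37" --pt "-1 -0.105 0.269 -0.196 45" --pt "-1 -0.08 0.269 -0.196 47.5" --pt "-1 -0.05 0.269 -0.196 47.5"

```text
time_s: 10.82
tool_pos: [0.481, -0.1396, 0.1927]
tool_rot: [-117.3, 89.9, -19.1]
force: [0.5, -0.6, -2.4]
grip_width: 0.0277
```

```bash
cat > bl.py <<'E'
from h import *
o=monitor.get_obs(); print(o['time_s'],o['tool_pos'].round(4),o['force'].round(1),o['grip_width'],o['qpos'].round(0))
k=np.deg2rad(8.2)
for c in('scene','top','wrist'):
    cm=camera_model(c); im,d=read_camera(c); cv2.imwrite(f'pics/b_{c}.png',im[:,:,::-1])
    for r in regions_of(c,'brush')[:1]:
        P=cloud(c,d,r['pixels'],cm); 
        if len(P)<20: continue
        q=(P-[.5135,-.2985,.005]); a=q[:,0]*np.cos(k)+q[:,1]*np.sin(k); b=-q[:,0]*np.sin(k)+q[:,1]*np.cos(k); z=q[:,2]
        print(c,round(r['p'],2),r['pixel'],len(P),'kitx',np.percentile(a,[2,98]).round(4),'kity',np.percentile(b,[2,50,98]).round(4),'z',np.percentile(z,[2,50,98]).round(4))
        # upper envelope along x
        for lo in np.arange(a.min(),a.max(),.012):
            s=(a>=lo)&(a<lo+.012)
            if s.sum()>8: print('   %.3f zmax %.4f zmin %.4f y %.4f'%(lo+.006,np.percentile(z[s],95),np.percentile(z[s],5),np.median(b[s])))
E
python3 bl.py
```

```text
10.825 [ 0.481  -0.1396  0.1927] [ 0.5 -0.6 -2.4] 0.02774270278908393 [ 63.   5. -52. 106.   5.  70. 108.]
scene 0.76 [272.7, 225.0] 785 kitx [-0.0266  0.0885] kity [0.1479 0.1571 0.1855] z [-0.0015  0.2117  0.2372]
   -0.032 zmax 0.1859 zmin -0.0047 y 0.1727
   -0.008 zmax 0.2003 zmin -0.0032 y 0.1627
   0.004 zmax 0.2075 zmin 0.1412 y 0.1548
   0.016 zmax 0.2130 zmin 0.1524 y 0.1529
   0.028 zmax 0.2208 zmin 0.1600 y 0.1525
   0.040 zmax 0.2278 zmin 0.1663 y 0.1522
   0.052 zmax 0.2343 zmin 0.1730 y 0.1521
   0.064 zmax 0.2381 zmin 0.1875 y 0.1567
   0.076 zmax 0.2271 zmin 0.1948 y 0.1596
   0.088 zmax 0.2057 zmin 0.1893 y 0.1616
wrist 0.82 [321.3, 236.5] 5371 kitx [-0.0449  0.0096] kity [0.1485 0.1618 0.1749] z [0.1729 0.1858 0.2046]
   -0.040 zmax 0.1796 zmin 0.1725 y 0.1618
   -0.028 zmax 0.1865 zmin 0.1795 y 0.1613
   -0.016 zmax 0.1920 zmin 0.1864 y 0.1618
   -0.004 zmax 0.2009 zmin 0.1981 y 0.1624
   0.008 zmax 0.2050 zmin 0.2001 y 0.1619
```

step_arm --pt "-1 0.035 0 0 0" --pt "-1 0.07 0 0 0" --pt "-1 0.1 0 0 0" --pt "-1 0.12 0 0 0" --pt "-1 0.13 0 0 0" --pt "-1 0.132 -0.002 0 0" --pt "-1 0.133 -0.007 0 0" --pt "-1 0.1345 -0.012 0 0" --pt "-1 0.1365 -0.018 0 0" --pt "-1 0.139 -0.024 0 0" --pt "-1 0.1415 -0.029 0 0" --pt "-1 0.1435 -0.033 0 0" --newtons 15

```text
time_s: 12.62
tool_pos: [0.5105, -0.135, 0.0498]
tool_rot: [91.5, 89.5, -170.2]
force: [-13.9, 0.8, 19.3]
grip_width: 0.0281
```

```bash
python3 bl.py
```

```text
12.625 [ 0.5105 -0.135   0.0498] [-13.9   0.8  19.3] 0.028061214987283315 [ 54.  21. -48. 110.  19.  57.  95.]
scene 0.67 [285.0, 263.4] 555 kitx [0.0195 0.1095] kity [0.1484 0.1598 0.1757] z [-0.0018  0.0525  0.0566]
   0.018 zmax 0.0556 zmin -0.0024 y 0.1662
   0.030 zmax 0.0556 zmin 0.0242 y 0.1631
   0.042 zmax 0.0561 zmin 0.0175 y 0.1569
   0.054 zmax 0.0557 zmin 0.0164 y 0.1585
   0.066 zmax 0.0563 zmin 0.0158 y 0.1596
   0.078 zmax 0.0566 zmin 0.0201 y 0.1581
   0.090 zmax 0.0558 zmin 0.0241 y 0.1595
   0.102 zmax 0.0558 zmin 0.0001 y 0.1590
   0.114 zmax 0.0529 zmin 0.0169 y 0.1620
top 0.5 [379.9, 179.5] 161 kitx [-0.0173  0.1098] kity [0.1566 0.1717 0.1818] z [-0.0016  0.0497  0.1174]
   -0.013 zmax 0.0857 zmin 0.0397 y 0.1713
   0.071 zmax 0.0529 zmin 0.0220 y 0.1737
   0.083 zmax 0.0535 zmin 0.0152 y 0.1737
   0.095 zmax 0.0540 zmin 0.0223 y 0.1703
   0.107 zmax 0.0541 zmin 0.0209 y 0.1682
wrist 0.97 [320.7, 226.6] 6237 kitx [-0.0183  0.0461] kity [0.1483 0.1615 0.1746] z [0.014  0.0517 0.053 ]
   -0.013 zmax 0.0527 zmin 0.0137 y 0.1614
   -0.001 zmax 0.0528 zmin 0.0504 y 0.1615
   0.011 zmax 0.0528 zmin 0.0504 y 0.1615
   0.035 zmax 0.0528 zmin 0.0508 y 0.1615
   0.047 zmax 0.0527 zmin 0.0507 y 0.1615
```

step_arm --pt "0.1 0 0 0 0" --pt "0.1 0 0 0 0" --pt "0.1 -0.003 0 0 0" --pt "0.1 -0.006 -0.01 0 0" --pt "0.1 -0.006 -0.0235 0 0" --pt "-1 -0.006 -0.0235 0 0" --pt "-1 -0.006 -0.0235 0 0" --pt "-1 -0.006 -0.0235 0 0" --pt "-1 -0.006 -0.0235 0 0" --pt "-1 -0.006 -0.0235 0 0" --newtons 25

```text
time_s: 14.18
tool_pos: [0.5361, -0.1312, 0.0553]
tool_rot: [96.0, 90.0, -165.8]
force: [-0.8, -0.7, -1.5]
grip_width: 0.0278
```

```bash
python3 bl.py; python3 st.py .5181 -.3302 .12
```

```text
14.175 [ 0.5361 -0.1312  0.0553] [-0.8 -0.7 -1.5] 0.027774088466187574 [ 52.  23. -48. 107.  20.  58.  94.]
scene 0.86 [289.3, 265.9] 440 kitx [0.0416 0.1097] kity [0.1486 0.1596 0.1755] z [-0.0044  0.0525  0.1158]
   0.044 zmax 0.0568 zmin 0.0506 y 0.1701
   0.056 zmax 0.0557 zmin -0.0026 y 0.1628
   0.068 zmax 0.1244 zmin 0.0170 y 0.1550
   0.080 zmax 0.1060 zmin 0.0177 y 0.1562
   0.092 zmax 0.0563 zmin -0.0032 y 0.1581
   0.104 zmax 0.0556 zmin -0.0026 y 0.1610
wrist 0.8 [319.1, 205.5] 8717 kitx [-0.0177  0.0754] kity [0.1484 0.1616 0.1748] z [0.0478 0.052  0.0533]
   -0.012 zmax 0.0530 zmin 0.0277 y 0.1616
   -0.000 zmax 0.0531 zmin 0.0508 y 0.1618
   0.012 zmax 0.0532 zmin 0.0508 y 0.1616
   0.024 zmax 0.0531 zmin 0.0508 y 0.1616
   0.036 zmax 0.0530 zmin 0.0506 y 0.1611
   0.048 zmax 0.0531 zmin 0.0510 y 0.1621
   0.060 zmax 0.0530 zmin 0.0510 y 0.1617
   0.072 zmax 0.0530 zmin 0.0509 y 0.1617
   0.084 zmax 0.0520 zmin 0.0506 y 0.1611
14.475 [ 0.5365 -0.1311  0.0555] zang 98.24 xdir [-0. -0. -1.] [-0.4  0.2 -2.1] 0.027785306475607542
delta xyz [-0.0645  0.0467 -0.1944]
```

step_arm --pt "-1 -0.04 0 0 0" --pt "-1 -0.07 0.01 -0.03 0" --pt "-1 -0.07 0.02 -0.075 0" --pt "-1 -0.07 0.03 -0.12 0" --pt "-1 -0.07 0.04 -0.16 0" --pt "-1 -0.07 0.0467 -0.185 0" --pt "-1 -0.065 0.0467 -0.1934 0" --pt "-1 -0.065 0.0467 -0.1934 0" --pt "-1 -0.065 0.0467 -0.1934 0"

```text
time_s: 15.6
tool_pos: [0.5188, -0.3267, 0.1205]
tool_rot: [-11.2, 89.9, 87.2]
force: [0.7, 0.3, -1.2]
grip_width: 0.0276
```

```bash
python3 st.py .5180 -.3292 .0605;  python3 - <<'E'
from h import *
k=np.deg2rad(8.2)
for c in('wrist','top','scene'):
    cm=camera_model(c); im,d=read_camera(c)
    for t in('kit','brush'):
      for r in regions_of(c,t)[:1]:
        P=cloud(c,d,r['pixels'],cm); q=P-[.5135,-.2985,0]; a=q[:,0]*np.cos(k)+q[:,1]*np.sin(k); b=-q[:,0]*np.sin(k)+q[:,1]*np.cos(k); z=q[:,2]
        s=(z>.029)&(z<.04) if t=='kit' else z>np.percentile(z,90)-.01
        s&=(abs(a)<.09)&(abs(b)<.07)
        if s.sum()<20: print(c,t,s.sum());continue
        print(c,t,round(r['p'],2),'a',np.percentile(a[s],[.5,99.5]).round(4),'b',np.percentile(b[s],[.5,99.5]).round(4),'z',np.median(z[s]).round(4), s.sum())
    if c=='wrist': cv2.imwrite('pics/w3.png',im[:,:,::-1])
E
```

```text
15.6 [ 0.5188 -0.3267  0.1205] zang 98.42 xdir [ 0.     0.001 -1.   ] [ 0.7  0.3 -1.2] 0.027568479489083815
delta xyz [ 0.06    0.0012 -0.0024]
wrist kit 0.75 a [-0.0724  0.0202] b [-0.0543  0.0514] z 0.0336 1992
wrist brush 0.83 a [-0.063   0.0321] b [-0.0434 -0.0157] z 0.1221 8576
top kit 0.97 a [-0.0734  0.0741] b [-0.0466  0.0536] z 0.033 301
top brush 0.81 a [-0.0628  0.0644] b [-0.0428 -0.004 ] z 0.1216 286
scene kit 0.88 a [-0.045   0.0738] b [-0.0523  0.0531] z 0.0351 322
scene brush 0.89 a [-0.0145  0.0643] b [-0.0436 -0.0155] z 0.124 458
```

View pics/w3.png

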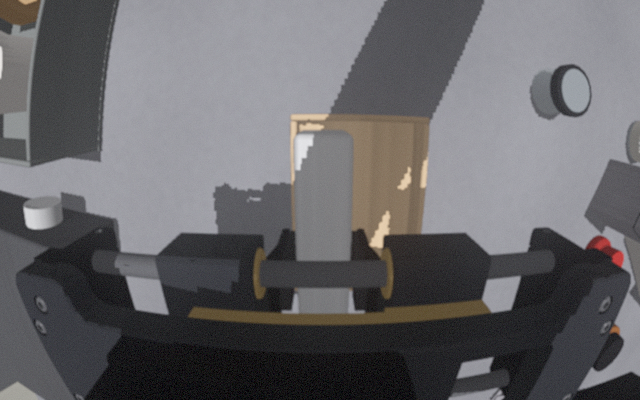

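step_arm --pt "-1 0.01 0 0 0" --pt "-1 0.022 0 0 0" --pt "-1 0.034 0 0 0" --pt "-1 0.044 0 0 0" --pt "-1 0.051 0 0 0" --pt "-1 0.056 0 0 0" --pt "-1 0.059 0 0 0" --pt "-1 0.06 0 0 0" --pt "-1 0.06 0 0 0"

```text
time_s: 17.18
tool_pos: [0.5182, -0.3293, 0.0608]
tool_rot: [-152.3, 90.0, -54.0]
force: [0.3, -0.1, -1.0]
grip_width: 0.0276
```

```bash
python3 bl.py
```

```text
17.175 [ 0.5182 -0.3293  0.0608] [ 0.3 -0.1 -1. ] 0.02755236756582052 [ 64.  29. -42.  98.  22.  61. 112.]
scene 0.79 [207.0, 306.3] 456 kitx [-0.0102  0.064 ] kity [-0.0439 -0.0308 -0.017 ] z [0.0204 0.0586 0.0627]
   -0.007 zmax 0.0627 zmin 0.0562 y -0.0317
   0.005 zmax 0.0613 zmin 0.0551 y -0.0314
   0.017 zmax 0.0620 zmin 0.0562 y -0.0316
   0.029 zmax 0.0626 zmin 0.0553 y -0.0312
   0.041 zmax 0.0608 zmin 0.0561 y -0.0307
   0.053 zmax 0.0619 zmin 0.0560 y -0.0293
   0.065 zmax 0.0603 zmin 0.0189 y -0.0307
top 0.76 [470.5, 222.5] 368 kitx [-0.064   0.0632] kity [-0.044  -0.0252 -0.0166] z [0.0021 0.0554 0.0603]
   -0.061 zmax 0.0588 zmin 0.0163 y -0.0252
   -0.049 zmax 0.0594 zmin 0.0065 y -0.0242
   -0.037 zmax 0.0588 zmin 0.0325 y -0.0290
   0.047 zmax 0.0597 zmin 0.0227 y -0.0258
   0.059 zmax 0.0597 zmin 0.0086 y -0.0235
wrist 0.76 [322.9, 205.1] 8731 kitx [-0.0639  0.0288] kity [-0.0451 -0.0319 -0.0187] z [0.0535 0.0573 0.0586]
   -0.059 zmax 0.0584 zmin 0.0328 y -0.0319
   -0.047 zmax 0.0584 zmin 0.0559 y -0.0319
   -0.035 zmax 0.0585 zmin 0.0560 y -0.0319
   -0.023 zmax 0.0583 zmin 0.0562 y -0.0319
   -0.011 zmax 0.0584 zmin 0.0559 y -0.0319
   0.001 zmax 0.0583 zmin 0.0562 y -0.0319
   0.013 zmax 0.0585 zmin 0.0564 y -0.0318
   0.025 zmax 0.0583 zmin 0.0561 y -0.0318
   0.037 zmax 0.0571 zmin 0.0556 y -0.0252
```

step_arm --pt "0.2 0 0 0 0" --pt "0.2 0 0 0 0" --pt "0.2 0 0 0 0" --pt "0.2 -0.02 0 0 0" --pt "0.2 -0.06 0 0 0" --pt "1 -0.12 0.0 0.02 0" --pt "1 -0.12 0 0.08 8" --pt "1 -0.12 0.002 0.14 16" --pt "1 -0.12 0.005 0.2 24" --pt "1 -0.12 0.008 0.26 27.2" --pt "1 -0.12 0.01 0.32 27.2" --pt "1 -0.12 0.01 0.36 27.2"

```text
time_s: 18.98
tool_pos: [0.4562, 0.029, 0.1818]
tool_rot: [-123.2, 89.8, -51.9]
force: [-0.4, -0.4, 0.5]
grip_width: 0.0866
```

```bash
python3 st.py .457 .0255 .083; python3 - <<'E'
from h import *
print(monitor.get_obs()['qpos'])
k=np.deg2rad(8.2)
for c in('wrist','top','scene'):
    cm=camera_model(c); im,d=read_camera(c)
    r=regions_of(c,'tin')[0]; P=cloud(c,d,r['pixels'],cm)
    s=abs(P[:,2]-.095)<.006
    if s.sum()>20: print(c,s.sum(),cv2.minAreaRect((P[s,:2]*1000).astype(np.float32)),np.median(P[s,2]))
    if c!='wrist':
      r=regions_of(c,'brush')[0]; P=cloud(c,d,r['pixels'],cm); q=P-[.5135,-.2985,.005]; a=q[:,0]*np.cos(k)+q[:,1]*np.sin(k); b=-q[:,0]*np.sin(k)+q[:,1]*np.cos(k); z=q[:,2]
      s=z>.05; print(c,'brush',r['p'],cv2.minAreaRect((np.c_[a,b][s]*1000).astype(np.float32)),np.percentile(z[s],[5,50,95]))
    cv2.imwrite(f'pics/c_{c}.png',im[:,:,::-1])
E
```

```text
18.975 [0.4562 0.029  0.1818] zang 71.25 xdir [ 0.002 -0.002 -1.   ] [-0.4 -0.4  0.5] 0.08657307831996364
delta xyz [ 0.0988 -0.0017 -0.0029]
[ 52.88513653  -1.99603539 -58.01009961 112.29864394  -1.66626131
  68.67610316  66.74116247]
wrist 6086 ((458.8605651855469, 24.82657814025879), (58.61518096923828, 69.97918701171875), 70.63296508789062) 0.09386102125755669Traceback (most recent call last):
  File "<stdin>", line 6, in <module>
IndexError: list index out of range
```

step_arm --pt "1 0.03 0 0 0.3" --pt "1 0.06 0 0 0.3" --pt "1 0.085 0 0 0.3" --pt "1 0.0985 0 0 0.3" --pt "1 0.0985 0 0 0.3" --pt "-1 0.0985 0 0 0.3" --pt "-1 0.0985 0 0 0.3" --pt "-1 0.0985 0 0 0.3" --pt "-1 0.0985 0 0 0.3" --pt "-1 0.0985 0 0 0.3" --pt "-1 0.0985 0 0 0.3" --newtons 30

```text
time_s: 20.55
tool_pos: [0.4568, 0.0257, 0.0824]
tool_rot: [-101.2, 90.0, -30.4]
force: [0.2, 0.3, 4.7]
grip_width: 0.058
```

```bash
python3 st.py .457 .0255 .083; python3 - <<'E'
from h import *
k=np.deg2rad(8.2)
for c in('wrist','top','scene'):
    cm=camera_model(c); im,d=read_camera(c)
    for r in regions_of(c,'tin')[:1]:
      P=cloud(c,d,r['pixels'],cm)
      s=abs(P[:,2]-.095)<.006
      if s.sum()>20: print(c,s.sum(),cv2.minAreaRect((P[s,:2]*1000).astype(np.float32)),np.median(P[s,2]))
    if c!='wrist':
     for r in regions_of(c,'brush')[:1]:
      P=cloud(c,d,r['pixels'],cm); q=P-[.5135,-.2985,.005]; a=q[:,0]*np.cos(k)+q[:,1]*np.sin(k); b=-q[:,0]*np.sin(k)+q[:,1]*np.cos(k); z=q[:,2]
      s=z>.05; print(c,'brush',r['p'],cv2.minAreaRect((np.c_[a,b][s]*1000).astype(np.float32)),np.percentile(z[s],[5,50,95]))
    cv2.imwrite(f'pics/c_{c}.png',im[:,:,::-1])
E
```

```text
20.55 [0.4568 0.0257 0.0824] zang 70.74 xdir [ 0. -0. -1.] [0.2 0.3 4.7] 0.058025070414831195
delta xyz [-0.0006 -0.0002 -0.0001]
wrist 9742 ((452.7242431640625, 26.479007720947266), (58.136260986328125, 57.997467041015625), 70.88522338867188) 0.09391314632414662
top brush 0.89 ((0.41405487060546875, -30.690561294555664), (127.14225769042969, 28.900869369506836), 0.03259466961026192) [0.0522907  0.05612661 0.05926303]
scene 376 ((464.6712951660156, 21.93149757385254), (59.13566589355469, 56.5251579284668), 74.01345825195312) 0.09577415832952291
scene brush 0.83 ((-0.214324951171875, -30.586400985717773), (27.93627166748047, 130.4964599609375), 89.89060974121094) [0.05549254 0.05852597 0.06129185]
```

step_arm --pt "-1 -0.02 0 0 0" --pt "-1 -0.06 0 0 0" --pt "-1 -0.1 -0.005 -0.015 0" --pt "-1 -0.1 -0.025 -0.06 -6" --pt "-1 -0.1 -0.048 -0.112 -13" --pt "-1 -0.1 -0.07 -0.165 -20" --pt "-1 -0.1 -0.093 -0.217 -27.5" --pt "-1 -0.1 -0.112 -0.26 -27.5" --pt "-1 -0.1 -0.1241 -0.2888 -27.5" --pt "-1 -0.075 -0.1241 -0.2888 -27.5" --pt "-1 -0.055 -0.1241 -0.2888 -27.5" --pt "-1 -0.055 -0.1241 -0.2888 -27.5"

```text
time_s: 22.45
tool_pos: [0.4767, -0.2864, 0.1345]
tool_rot: [43.9, 89.7, 142.2]
force: [0.1, -0.0, -2.1]
grip_width: 0.0578
```

```bash
cat > pl.py <<'E'
from h import *
import sys
thing=sys.argv[1]; h=float(sys.argv[2]); 
k=np.deg2rad(8.2)
def kit(p):
    q=np.atleast_2d(p)-[.5135,-.2985,.005]; return np.c_[q[:,0]*np.cos(k)+q[:,1]*np.sin(k),-q[:,0]*np.sin(k)+q[:,1]*np.cos(k),q[:,2]]
o=monitor.get_obs(); M=rot(o['tool_rot']); print(o['time_s'],'TCP kit',kit(o['tool_pos']).round(4),'zang',np.rad2deg(np.arctan2(M[1,2],M[0,2])).round(2),o['force'].round(1),o['grip_width'].round(4))
for c in('wrist','top','scene'):
    cm=camera_model(c); im,d=read_camera(c); cv2.imwrite(f'pics/d_{c}.png',im[:,:,::-1])
    for t in(thing,'brush'):
      for r in regions_of(c,t)[:1]:
        K=kit(cloud(c,d,r['pixels'],cm)); zt=h if t==thing else .058
        s=abs(K[:,2]-zt)<.008
        if s.sum()>20:
            rc=cv2.minAreaRect((K[s,:2]*1000).astype(np.float32)); print(c,t,round(r['p'],2),s.sum(),np.round(rc[0],1),np.round(rc[1],1),round(rc[2],1),'z',np.median(K[s,2]).round(4),'a',np.percentile(K[s,0],[1,99]).round(4),'b',np.percentile(K[s,1],[1,99]).round(4))
E
python3 pl.py tin .135
```

```text
Traceback (most recent call last):
  File "pl.py", line 7, in <module>
    o=monitor.get_obs(); M=rot(o['tool_rot']); print(o['time_s'],'TCP kit',kit(o['tool_pos']).round(4),'zang',np.rad2deg(np.arctan2(M[1,2],M[0,2])).round(2),o['force'].round(1),o['grip_width'].round(4))
                                                                                                                                                                                 ^^^^^^^^^^^^^^^^^^^^^
AttributeError: 'float' object has no attribute 'round'
```

```bash
sed -i "s/o\['grip_width'\].round(4)/o['grip_width']/" pl.py; python3 pl.py tin .142
```

```text
22.45 TCP kit [[-0.0347  0.0172  0.1295]] zang 98.3 [ 0.1 -0.  -2.1] 0.05784781619261158
wrist tin 0.66 9819 [-39.   16.3] [58.3 58.4] 0.3 z 0.141 a [-0.0676 -0.0111] b [-0.0115  0.044 ]
wrist brush 0.64 1650 [ -7.9 -37.7] [ 27.9 116.3] 83.3 z 0.0568 a [-0.0644  0.0488] b [-0.0456 -0.0186]
top brush 0.95 287 [ 34.6 -30.9] [56.5 28.7] 0.1 z 0.0562 a [0.0074 0.0619] b [-0.044  -0.0166]
scene tin 0.79 502 [-21.4  15.6] [57.4 50.8] 87.0 z 0.146 a [-0.0456  0.0031] b [-0.0127  0.0423]
scene brush 0.94 687 [  0.  -30.5] [128.4  27.9] 0.1 z 0.0586 a [-0.0618  0.0634] b [-0.0442 -0.0172]
```

View pics/d_wrist.png

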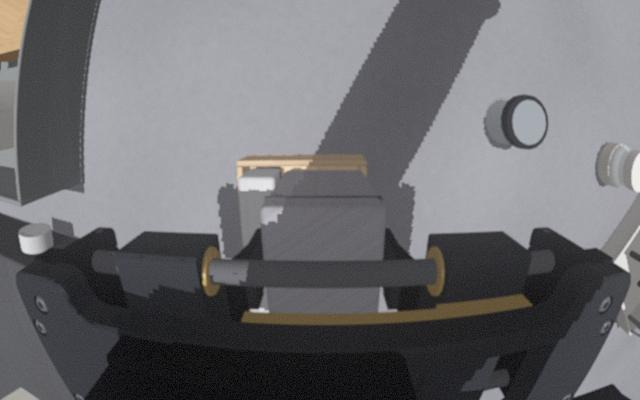

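step_arm --pt "-1 0 0 0.001 0" --pt "-1 0.006 0 0.001 0" --pt "-1 0.014 0 0.001 0" --pt "-1 0.022 0 0.001 0" --pt "-1 0.03 0 0.001 0" --pt "-1 0.037 0 0.001 0" --pt "-1 0.043 0 0.001 0" --pt "-1 0.047 0 0.001 0" --pt "-1 0.049 0 0.001 0" --pt "-1 0.049 0 0.001 0"

```text
time_s: 24.15
tool_pos: [0.4783, -0.2869, 0.0881]
tool_rot: [-163.7, 90.0, -65.5]
force: [-0.2, 0.1, -2.5]
grip_width: 0.0579
```

```bash
python3 pl.py tin .095
```

```text
24.15 TCP kit [[-0.0332  0.0165  0.0831]] zang 98.24 [-0.2  0.1 -2.5] 0.057853871730095895
wrist tin 0.9 9920 [-37.3  15.6] [58.3 59.6] 0.2 z 0.0945 a [-0.0662 -0.0095] b [-0.0123  0.0434]
wrist brush 0.75 2446 [-23.  -32.9] [27.1 84. ] 88.3 z 0.0568 a [-0.0645  0.0176] b [-0.0449 -0.0191]
top tin 0.64 81 [-33.5  26.7] [12.2 34.7] 89.8 z 0.0943 a [-0.0507 -0.0164] b [0.0208 0.0328]
top brush 0.82 291 [ 35.5 -31. ] [28.1 57.8] 89.6 z 0.0561 a [0.009  0.0637] b [-0.0442 -0.0171]
scene tin 0.58 447 [-21.   16.9] [48.2 57.9] 1.3 z 0.0965 a [-0.0443  0.0026] b [-0.0112  0.045 ]
scene brush 0.86 552 [ 13.1 -30.5] [102.8  27.9] 0.2 z 0.0585 a [-0.036   0.0633] b [-0.044  -0.0169]
```

step_arm --pt "-1 0.001 0 0 0" --pt "0.9 0.001 0 0 0" --pt "0.9 0.001 0 0 0" --pt "0.9 0.001 0 0 0" --pt "0.9 -0.01 0 0 0" --pt "0.9 -0.05 0 0 0" --pt "1 -0.1 -0.01 0.015 0" --pt "1 -0.1 -0.045 0.06 0" --pt "1 -0.1 -0.08 0.11 0" --pt "1 -0.1 -0.115 0.165 0" --pt "1 -0.1 -0.15 0.22 0" --pt "1 -0.1 -0.1781 0.2704 0"

```text
time_s: 26.1
tool_pos: [0.6166, 0.0071, 0.189]
tool_rot: [-117.6, 89.9, -19.5]
force: [0.5, -0.1, -1.0]
grip_width: 0.0869
```

```bash
python3 st.py .616 .006 .083; python3 pl.py tin .095; python3 - <<'E'
from h import *
for c in('wrist',):
    cm=camera_model(c); im,d=read_camera(c)
    for r in regions_of(c,'bottle')[:1]:
      P=cloud(c,d,r['pixels'],cm); print(r['p'],r['pixel'])
      s=abs(P[:,2]-.115)<.005
      if s.sum()>20: print(c,s.sum(),cv2.minEnclosingCircle((P[s,:2]*1000).astype(np.float32)),np.median(P[s,2]))
      s=(P[:,2]>.07)&(P[:,2]<.105); print(s.sum(),P[s].min(0),P[s].max(0))
E
```

```text
26.1 [0.6166 0.0071 0.189 ] zang 98.18 xdir [ 0.001 -0.    -1.   ] [ 0.5 -0.1 -1. ] 0.08691483043548387
delta xyz [ 0.106   0.0009 -0.0009]
26.1 TCP kit [[0.1456 0.2878 0.184 ]] zang 98.18 [ 0.5 -0.1 -1. ] 0.08691483043548387
wrist tin 0.72 2317 [-30.5  17.5] [70. 59.] 0.3 z 0.0938 a [-0.0641  0.0039] b [-0.0094  0.0459]
wrist brush 0.86 912 [ 33.6 -31.3] [37.7 67.4] 80.1 z 0.0567 a [0.0002 0.0653] b [-0.0441 -0.0165]
top tin 0.61 759 [-31.7  17. ] [68.2 58.5] 0.7 z 0.0934 a [-0.0646  0.0008] b [-0.0101  0.0457]
top brush 0.78 589 [ -0.3 -31.2] [129.7  28.5] 0.8 z 0.056 a [-0.0631  0.063 ] b [-0.0444 -0.017 ]
scene tin 0.57 794 [-32.1  17.4] [58.2 70.4] 89.9 z 0.0957 a [-0.0665  0.0023] b [-0.011   0.0453]
scene brush 0.79 718 [ -0.9 -30.6] [ 27.9 130.5] 89.9 z 0.0584 a [-0.0633  0.0635] b [-0.0442 -0.0169]
0.62 [325.1, 204.0]
wrist 3026 ((617.7938842773438, 5.572385787963867), 24.10488510131836) 0.11387081574493295
1432 [ 0.5880394  -0.02421031  0.07010269] [0.6440745  0.03528962 0.10496796]
```

step_arm --pt "1 0.03 -0.001 0 0" --pt "1 0.06 -0.001 0 0" --pt "1 0.09 -0.001 0 0" --pt "1 0.1055 -0.001 0 0" --pt "1 0.1055 -0.001 0 0" --pt "-1 0.1055 -0.001 0 0" --pt "-1 0.1055 -0.001 0 0" --pt "-1 0.1055 -0.001 0 0" --pt "-1 0.1055 -0.001 0 0" --pt "-1 0.1055 -0.001 0 0" --pt "-1 0.1055 -0.001 0 0" --newtons 35

```text
time_s: 28.02
tool_pos: [0.6169, 0.006, 0.0831]
tool_rot: [-104.3, 90.0, -6.1]
force: [-1.1, 0.9, 4.4]
grip_width: 0.059
```

```bash
python3 st.py .5470 -.2785 .2; python3 - <<'E'
from h import *
for c in('wrist','scene'):
    cm=camera_model(c); im,d=read_camera(c)
    for r in regions_of(c,'bottle')[:1]:
      P=cloud(c,d,r['pixels'],cm)
      s=abs(P[:,2]-.115)<.005
      if s.sum()>20: print(c,s.sum(),cv2.minEnclosingCircle((P[s,:2]*1000).astype(np.float32)),np.median(P[s,2]))
E
```

```text
28.025 [0.6169 0.006  0.0831] zang 98.24 xdir [ 0.001 -0.    -1.   ] [-1.1  0.9  4.4] 0.059037584773338495
delta xyz [-0.1169  0.1099 -0.2716]
wrist 3679 ((617.2988891601562, 5.369633674621582), 23.869304656982422) 0.11383514279797499
scene 37 ((628.1956787109375, 9.061872482299805), 17.572420120239258) 0.11565726001405319
```

step_arm --pt "-1 -0.02 0 0 0" --pt "-1 -0.06 0 0 0" --pt "-1 -0.11 0 -0.01 0" --pt "-1 -0.125 0.02 -0.05 0" --pt "-1 -0.125 0.042 -0.1 0" --pt "-1 -0.125 0.065 -0.16 0" --pt "-1 -0.125 0.088 -0.215 0" --pt "-1 -0.125 0.104 -0.255 0" --pt "-1 -0.125 0.1096 -0.2708 0" --pt "-1 -0.105 0.1096 -0.2708 0" --pt "-1 -0.09 0.1096 -0.2708 0" --pt "-1 -0.09 0.1096 -0.2708 0"

```text
time_s: 29.72
tool_pos: [0.5463, -0.2749, 0.1703]
tool_rot: [42.9, 89.8, 141.4]
force: [-0.0, 0.0, -3.4]
grip_width: 0.0588
```

```bash
python3 pl.py bottle .205
```

```text
29.725 TCP kit [[0.0358 0.0186 0.1653]] zang 98.45 [-0.   0.  -3.4] 0.058790008234311124
wrist bottle 0.57 126 [29.3 17.6] [31.3 42.6] 0.2 z 0.1972 a [0.0139 0.0448] b [-0.0024  0.0385]
wrist brush 0.57 4674 [ -0.5 -32. ] [127.1  28.5] 0.2 z 0.0568 a [-0.0626  0.0591] b [-0.0453 -0.0181]
top brush 0.64 304 [-28.  -30.9] [74.1 28.3] 0.7 z 0.0566 a [-0.0638  0.0085] b [-0.0447 -0.0184]
scene bottle 0.68 100 [48.1 16.4] [23.  45.5] 0.8 z 0.2004 a [0.0368 0.0592] b [-0.0063  0.0389]
scene brush 0.62 383 [ 30.2 -30.5] [68.  27.9] 0.1 z 0.0584 a [-0.0016  0.0639] b [-0.0442 -0.017 ]
```

View pics/d_scene.png

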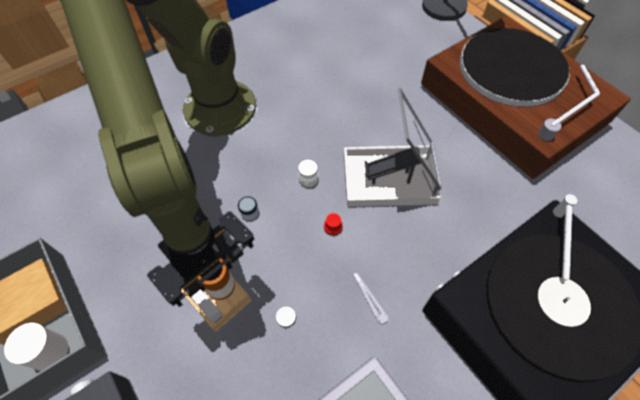

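step_arm --pt "-1 0 0 0 0" --pt "-1 0.012 0 0 0" --pt "-1 0.025 0 0 0" --pt "-1 0.036 0 0 0" --pt "-1 0.046 0 0 0" --pt "-1 0.055 0 0 0" --pt "-1 0.063 0 0 0" --pt "-1 0.07 0 0 0" --pt "-1 0.077 0 0 0" --pt "-1 0.082 0 0 0" --pt "-1 0.084 0 0 0" --pt "-1 0.085 0 0 0"

```text
time_s: 31.68
tool_pos: [0.547, -0.2778, 0.0881]
tool_rot: [136.5, 90.0, -125.3]
force: [-2.4, 0.4, 4.4]
grip_width: 0.0591
```

```bash
python3 pl.py bottle .115
```

```text
31.675 TCP kit [[0.0361 0.0157 0.0831]] zang 98.24 [-2.4  0.4  4.4] 0.059121934766178066
wrist bottle 0.66 3987 [29.9 14.9] [33.5 47.4] 0.7 z 0.1138 a [0.0137 0.0458] b [-0.0074  0.0371]
wrist brush 0.85 7375 [ -7.6 -30.8] [113.2  30.7] 0.4 z 0.0569 a [-0.0628  0.0427] b [-0.045  -0.0187]
top brush 0.85 276 [-29.6 -33.5] [71.6 25.5] 5.2 z 0.0563 a [-0.0646  0.0038] b [-0.0444 -0.0219]
scene bottle 0.76 110 [48.1 19.4] [21.7 52.6] 0.5 z 0.1151 a [0.0375 0.0589] b [-0.0066  0.039 ]
scene brush 0.68 159 [  1.  -28.6] [ 27.6 126. ] 87.9 z 0.0581 a [-0.0604  0.0639] b [-0.044  -0.0171]
```

step_arm --pt "0.9 0 0 0 0" --pt "0.9 0 0 0 0" --pt "0.9 0 0 0 0" --pt "0.9 0 0 0 0" --pt "0.9 -0.01 0 0 0" --pt "0.9 -0.04 0 0 0" --pt "0.9 -0.09 0 0 0" --pt "0.9 -0.14 0 0 0" --pt "0.9 -0.14 -0.04 0.02 0" --pt "0.9 -0.14 -0.08 0.06 0" --pt "0.9 -0.14 -0.1 0.1 0" --pt "0.9 -0.14 -0.1 0.1 0"

```text
time_s: 33.62
tool_pos: [0.633, -0.1579, 0.2287]
tool_rot: [-42.6, 89.8, 56.1]
force: [0.2, -0.0, 0.1]
grip_width: 0.0826
```

```bash
python3 pl.py bottle .115; python3 pl.py tin .095; python3 - <<'E'
import cv2
a=cv2.imread('pics/d_top.png')[120:320,300:620]; b=cv2.imread('pics/d_wrist.png')
cv2.imwrite('pics/fin.png',cv2.resize(a,(640,400)))
E
```

```text
33.625 TCP kit [[0.1384 0.1221 0.2237]] zang 98.75 [ 0.2 -0.   0.1] 0.08256681844936611
wrist bottle 0.83 2234 [37.1 15.8] [47.2 47. ] 28.3 z 0.1139 a [0.0152 0.0594] b [-0.0061  0.0385]
wrist brush 0.69 1366 [  1.  -32.2] [128.5  27.5] 0.4 z 0.057 a [-0.0614  0.0646] b [-0.0452 -0.02  ]
scene bottle 0.64 381 [36.5 14.6] [45.6 43.5] 3.5 z 0.1154 a [0.0142 0.0583] b [-0.0064  0.0359]
scene brush 0.56 707 [ -0.4 -30.6] [ 27.9 130.8] 90.0 z 0.0586 a [-0.063   0.0634] b [-0.0442 -0.0169]
34.075 TCP kit [[0.1355 0.1145 0.2225]] zang 98.14 [ 0.5 -0.3  0.5] 0.0825258049672799
wrist tin 0.65 3368 [-22.7  16.5] [58.2 64.4] 89.9 z 0.0939 a [-0.052  0.004] b [-0.0115  0.0449]
wrist brush 0.82 1509 [  1.4 -32.5] [129.5  27.6] 0.9 z 0.0569 a [-0.0614  0.0651] b [-0.0453 -0.0202]
top brush 0.55 27 [36.7 44. ] [ 4.9 30.9] 88.1 z 0.0566 a [0.0217 0.0518] b [0.0411 0.0464]
scene brush 0.95 699 [ -1.2 -30.6] [130.9  27.8] 0.1 z 0.0585 a [-0.0638  0.0635] b [-0.0442 -0.017 ]
```

View pics/fin.png

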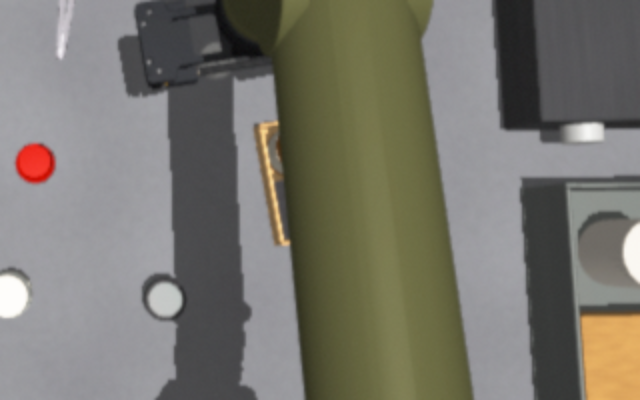

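```bash
python3 -c "
from h import *
print(env.sign_off())"
```

```text
the job is handed in; nothing more can be done
None
```

I packed the kit and handed it in at about 34 s of the 72 s allowed; sign-off gives no verdict.

- **Brush:** I gripped it near its low end, clear of the flap, and drew it out parallel to the flap. The tool only points down, so I levelled the brush by rolling it flat on the counter. I then regripped it at its middle and set it along the box's right-hand long wall.
- **Tin and bottle:** I stood the tin and then the bottle beside it, end to end.

These are the last measured positions in the box frame:

| Thing | x, y (mm) | Angle to the box's long side | Height check |
|---|---|---|---|
| Brush | about (0, -31) | under 1° | top 57–58.5 mm above the box floor (58 expected) |
| Tin | (-32, 17) | under 1° | top 94–96 mm (95 expected) |
| Bottle | (37, 15) | – | top 114–115 mm (115 expected) |

All three stood level on the floor and let go, and the arm was clear with force readings near zero.

**Checks that fell short:**
- The last top view was blocked by the arm. The bottle was confirmed by the wrist and scene cameras, and the tin only by the wrist camera, which saw part of it and agreed with the earlier full views.
- I checked the bystanders by eye, in the scene picture before the bottle was lowered; they looked undisturbed. I did not measure them again.

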